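Fit the battery pack and click the battery door shut

TASK

Lay the black battery pack flat in the open battery bay of the instrument on the foam fixture, then swing its white door shut and press the door's free edge (opposite the hinge) down past the orange spring catch until it clicks. Set the pack in gently, never push on the instrument with more than 20 N, and ease off at the click: do not lean on the shut door with more than 12 N. Leave the red bin, the screwdriver and the brush where they lie.

Things in the scene. Friction and masses are not known exactly. Their poses are not given: they have to be found in the camera images.
- battery_center (a point): centre of the loose black battery pack with a white paper label on top, 66 x 38 x 24 mm (its x, y, z; x is its long axis), 90 g or so, lying flat on the mat with its centre 12 mm up; either way round fits
- unit: grey and black test instrument with yellow bumpers, 170 x 82 x 30 mm, back upward on soft foam. Origin on its underside below the middle of the bay; it spans x -45 to +125, y -41 to +41 mm; its top face (the bay's rim) is 30 mm above the origin, about 54 mm above the bench. On the foam it sinks straight down under a push (several mm at 10 N, 15 mm at most) and springs back
- bay (a point): middle of the battery bay's floor, axes as the instrument's. The bay is open upward, 43 mm along x and 71 mm along y, 13 mm deep, so the pack lies with its long axis along y and stands 11 mm above the rim when it lies on the floor
- hinge (a point): middle of the door's hinge line, axes as the instrument's: the line runs along the instrument's x, on its +y side at rim height (42 mm from the bay's middle)
- door_edge (a point): where to press: on the white door's outer face near its free edge, midway along x, 72 mm from the hinge line along the door and 17 mm outward of the plane through hinge line and lip; z = outward normal of the face. The door is a hollow lid 62 mm wide, 83 mm from hinge to free edge, 17 mm deep (14 mm inside), with a small lip on the free edge
- door (a joint): door angle, rad: 0 shut, 1.57 upright, starts laid back at 1.75 to 2.05 (stop at 2.1). Stiff hinge: it stays where left. Closing, its lip meets the catch at about 0.09; then a push at door_edge that must grow to 8 to 14 N (units differ) snaps it to 0 and the resistance drops at once. The foam sinks meanwhile, so the height of the click differs and is lower than the shut door's own height
- catch (a joint): swing of the orange spring catch, a tongue 22 mm wide on the instrument's -y side opposite the hinge, rad: 0 upright at rest, grows as the door's lip pushes it outward (to about 0.1), springs back to 0 over the lip at the click
- red_bin: open red parts bin, 80 x 62 x 40 mm, origin under its centre; a bystander
- screwdriver: yellow-handled screwdriver, 180 mm long, lying along its x axis; a bystander
- brush: black brush, 170 mm long, lying along its x axis; a bystander
- holder: fixed aluminium fixture under the instrument: base plate 235 x 150 x 8 mm, black foam pad, four posts 38 mm high beside the instrument's ends; origin on the bench right below the instrument's origin, same axes

How it is judged:
By the outcome, as a careful person would: the job done as asked, in the order asked, and still so for the second after the job is handed in, with the robot touching nothing.
It also fails if it takes over 67 s, if anything falls off the work surface, if the arm or the gripper's body presses on something with over 40 N, if the wrist force passes 120 N, or if a joint passes its speed limit or range.

ROBOT

A 7-joint arm with a two-finger parallel gripper is mounted at the origin on the work surface. World frame = base frame: x ahead of the robot, y to its left, z up, the work surface at z = 0. Lengths are in m, angles in rad, forces in N, time in s.
With the tool pointing down it reaches from about 0.4 to 0.85 m from the base axis. Payload 4.5 kg.
Tool frame: the origin (TCP) lies midway between the tips of the shut fingers; the grasp point (between the pads) lies behind it (r.grip_point_offset is the z of the grasp point in the tool frame, in m); z points along the fingers, y is the line along which they close (so a half turn about z gives the same grasp; the last joint's range is limited). The gripper opens to 88 mm and grips with 3 to 60 N. Pads are 18 mm wide; open, the fingers measure 123 mm over their backs; the gripper's body (75 mm by 187 mm) begins 45 mm behind the grasp point.
Start: joints at [1.258, 0.689, -0.195, 1.565, 0.157, 0.902, -0.215], TCP at [0.212, -0.588, 0.239] pointing down, gripper open.
Joint ranges: [-3.01, 3.01], [-0.46, 2.08], [-1.47, 1.51], [0.13, 2.56], [-1, 4.14], [0.04, 2.09], [-2.66, 2.66]. Speed limits (rad/s): [2.57, 2.57, 3.14, 3.14, 3.14, 3.14, 3.14].

INTERFACE

Orientations are given as a unit quaternion [x, y, z, w].
In Python, from plant import r, optics, workorder gives the robot as it stands.
- The arm moves only by the shell command python3 -m creep 'ROWS' [FORCE]. ROWS is JSON, a list of rows, each an object of numbers: "grip": the gripper command: -1 is shut, 1 is fully open, values between are in proportion; "tx", "ty", "tz": the shift along the tool's x, y, z in cm; "spin": the turn about the tool's z in degrees. In form: [{"grip": .., "tx": .., "ty": .., "tz": .., "spin": ..}, ...]. A call has 1 to 8 rows; each row shifts and turns the commanded pose from where the row before left it, along the tool's axes as they then stand; what a row does not reach is not made up. A row lasts 1/12 s, in which the tool goes at most 41.7 mm and 7.16 degrees, less where a joint would pass 70% of its speed; a pose out of reach is approached as far as the arm can. A call with a gripper value outside its range is refused whole. The fingers move at their own pace and stop on an object; FORCE is the grip in N (left out, the last holds). Time passes only in rows, so rows that do not move let the fingers close. It gives the time, the measured TCP pose, the force, the opening and the grip force at its end, in the units of the state.
- r.get_state(): the state, without advancing time (a new reading comes with each control period).
- optics.snapshot(name): name is "scene" or "top" or "wrist"; returns (picture, depth): 480x640x3 uint8, red, green, blue; 480x640 float32, m along the optical axis (not along the pixel's ray), 0 where there is no reading.
- optics.get_calibration(name): a dict with "fx", "fy", "cx", "cy" (pixels), "D" ([k1, k2, p1, p2, k3] as OpenCV has them; the pictures are not rectified), "extrinsics" (4x4, takes a point from world to camera coordinates). Camera axes: x right, y down, z forward; pixel columns grow to the right and rows downward; lengths in m; the calibration is good to about 2 mm. A picture is of the moment at which its call begins: read the wrist's pose just before it. get_calibration takes no time and is no camera call; for the wrist camera it gives the pose at the moment of the call.
- workorder.finish_job(): hands the job in; it is judged then, once.
The state is a dict: "clock": time; "q": joint angles; "qd": joint speeds; "joint_torque": joint torques, N m; "tool_pos": TCP position; "eef_rot": TCP orientation; "contact_force": force on the tool from outside, world axes, zero at the start; "moment": the same for the moment, N m; "opening": opening from 0.0 (shut) to 1.0 (fully open); "finger_force": force on a finger pad.
Only numpy, scipy, OpenCV 4.12 (cv2) and the standard library are available. Lean on these libraries where they do the work, as an engineer would, in place of code of your own. Each camera call takes 0.05 s, during which the arm holds its last target. There are 200 camera calls.

## Working session

There is one attempt and no reset: what is moved stays moved. The work goes in short steps, Python scripts to look and compute and a shell command to move; the robot and the scene stay as the last step left them, time stands still between calls to the robot, and variables do not carry over. Pictures are saved under pics/ and viewed, at most 10 in all, crops included, and the job is handed in when it is done.

```bash
mkdir -p pics; ls
cat > h.py <<'E'
import numpy as np,cv2
from plant import r,optics,workorder
from scipy.spatial.transform import Rotation as R
def cal(n):
    c=optics.get_calibration(n);K=np.array([[c['fx'],0,c['cx']],[0,c['fy'],c['cy']],[0,0,1.]]);return K,np.array(c['D'],float),np.array(c['extrinsics'])
def pts(n,uv,d,c=None):
    "pixels + depth -> world"
    K,D,E=c or cal(n);uv=np.array(uv,float).reshape(-1,1,2)
    n_=cv2.undistortPoints(uv,K,D).reshape(-1,2);d=np.array(d,float).reshape(-1,1)
    p=np.hstack([n_*d,d]);return (p-E[:3,3])@E[:3,:3]
def onz(n,uv,z,c=None):
    "pixels -> world at height z"
    c=c or cal(n);a=pts(n,uv,np.full(len(uv),.1),c);b=pts(n,uv,np.ones(len(uv)),c)
    z=np.broadcast_to(z,len(uv));t=((z-a[:,2])/(b-a)[:,2])[:,None];return a+t*(b-a)
def proj(n,P,c=None):
    K,D,E=c or cal(n);return cv2.projectPoints(np.array(P,float),E[:3,:3],E[:3,3],K,D)[0].reshape(-1,2)
def tool():
    s=r.get_state();return np.array(s['tool_pos']),R.from_quat(s['eef_rot'])
E
python3 - <<'E'
from h import *
s=r.get_state();print({k:np.round(v,3) for k,v in s.items()},r.grip_point_offset)
for n in('top','scene'):
    p,d=optics.snapshot(n);cv2.imwrite(f'pics/{n}0.png',p[:,:,::-1]);np.save(f'pics/{n}0.npy',d)
    K,D,E=cal(n);print(n,K[0,0],D,(-E[:3,:3].T@E[:3,3]).round(3))
print(R.from_quat(s['eef_rot']).as_matrix().round(3))
E
```

```text
pics
{'clock': np.float64(0.0), 'q': array([ 1.258,  0.69 , -0.194,  1.566,  0.157,  0.902, -0.215]), 'qd': array([-0.   ,  0.001, -0.002, -0.001,  0.001, -0.   ,  0.001]), 'joint_torque': array([ 0.0000e+00, -5.2756e+01, -1.2660e+00, -1.5343e+01, -5.3000e-02,
        7.0000e-03,  0.0000e+00]), 'tool_pos': array([ 0.212, -0.587,  0.238]), 'eef_rot': array([ 0.985,  0.173, -0.   , -0.001]), 'contact_force': array([-0.135, -0.503, -0.185]), 'moment': array([-0.067,  0.02 , -0.016]), 'finger_force': np.float64(0.0), 'opening': np.float64(1.003)} -0.0187
top 603.578218423819 [-0.06523651  0.          0.          0.          0.        ] [ 0.299 -0.004  1.621]
scene 607.8413398227012 [-0.18466775  0.          0.          0.          0.        ] [1.088 0.351 1.195]
[[ 0.94   0.34  -0.001]
 [ 0.34  -0.94   0.002]
 [-0.    -0.002 -1.   ]]
```

View pics/top0.png

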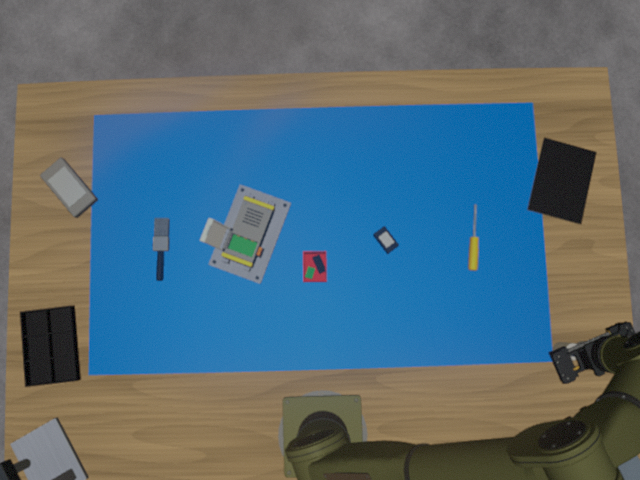

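View pics/scene0.png

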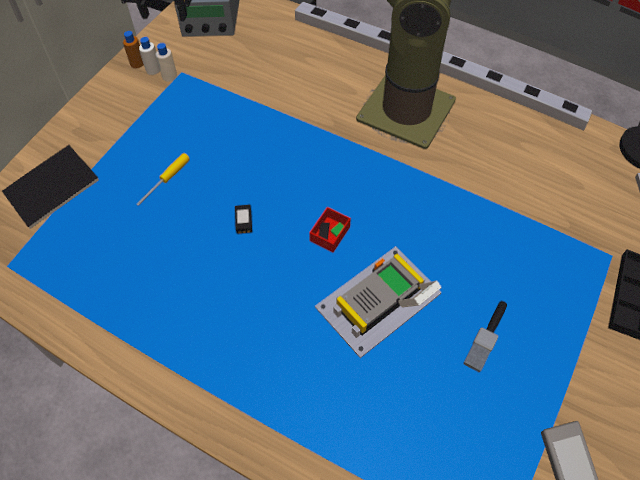

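The top view shows the pack at (386,240), the green bay at (243,245), the catch at (261,252) and the laid-back door at (214,233). I'll enlarge both views.

Run:
```python
from h import *
p=cv2.imread('pics/top0.png');s=cv2.imread('pics/scene0.png')
a=cv2.resize(p[175:290,190:300],None,fx=5,fy=5,interpolation=2);b=cv2.resize(p[215:265,360:410],None,fx=4,fy=4,interpolation=2)
o=np.zeros((575,760,3),np.uint8);o[:575,:550]=a;o[:200,555:755]=b;cv2.imwrite('pics/c0.png',o)
print(onz('top',[(386,240),(243,245),(261,252)],[.024,.041,.054]).round(4))
```

```text
[[ 0.5058 -0.1841  0.024 ]
 [ 0.5015  0.1959  0.041 ]
 [ 0.48    0.1473  0.054 ]]
```

View pics/c0.png

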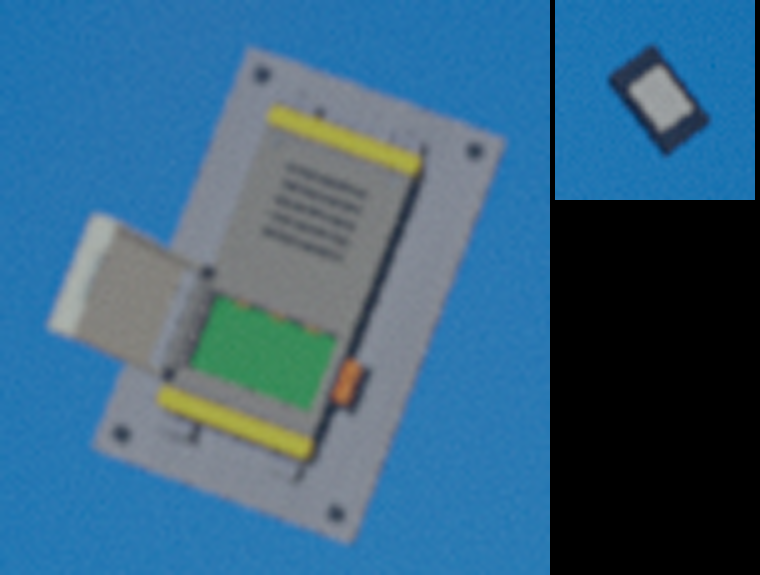

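Run:
```python
from h import *
f=lambda a:np.array(a)/5.+[190,175]
ang=lambda v:np.degrees(np.arctan2(v[1],v[0])).round(1)
P=onz('top',f([(250,47),(505,140),(352,543),(95,447)]),.008)[:,:2]
print('plate',P.mean(0).round(4),ang(P[0]-P[3]+P[1]-P[2]),np.linalg.norm(np.diff(P,axis=0),axis=1).round(3))
G=onz('top',f([(215,292),(337,330),(312,410),(190,370)]),.041)[:,:2]
print('bay',G.mean(0).round(4),ang(G[0]-G[3]+G[1]-G[2]),np.linalg.norm(np.diff(G,axis=0),axis=1).round(3))
U=onz('top',f([(268,105),(424,162),(312,458),(157,398)]),.054)[:,:2]
print('unit',U.mean(0).round(4),ang(U[0]-U[3]+U[1]-U[2]),np.linalg.norm(np.diff(U,axis=0),axis=1).round(3))
u=(U[0]-U[3]+U[1]-U[2]);u/=np.linalg.norm(u);print('origin from unit',(U.mean(0)-.04*u).round(4),'plate',(P.mean(0)-.04*u).round(4))
B=onz('top',(np.array([(653,45),(709,120),(667,155),(610,80)])-[555,0])/4.+[360,215],.024)[:,:2]
print('bat',B.mean(0).round(4),ang(B[1]-B[0]+B[2]-B[3]),np.linalg.norm(np.diff(B,axis=0),axis=1).round(3))
t,q=tool();print('tool x ang',ang(q.as_matrix()[:2,0]))
c=optics.get_calibration('wrist');E=np.array(c['extrinsics']);T=np.eye(4);T[:3,:3]=q.as_matrix();T[:3,3]=t
print(c['fx'],'cam in tool',np.linalg.inv(E@T).round(3).tolist())
d=B.mean(0)-t[:2];print('to bat in tool cm',(q.as_matrix()[:2,:2].T@d*100).round(1))
```

```text
plate [0.5366 0.1804] -21.7 [0.149 0.233 0.148]
bay [0.5013 0.1967] -18.3 [0.068 0.044 0.068]
unit [0.5367 0.1804] -21.5 [0.089 0.167 0.088]
origin from unit [0.4994 0.195 ] plate [0.4994 0.195 ]
bat [ 0.5059 -0.1846] -145.4 [0.063 0.037 0.063]
tool x ang 19.9
395.56729081696636 cam in tool [[0.001, -0.965, -0.262, 0.067], [1.0, 0.001, 0.001, -0.001], [-0.0, -0.262, 0.965, -0.146], [0.0, 0.0, 0.0, 1.0]]
to bat in tool cm [ 41.3 -27.9]
```

```bash
python3 -m creep '[{"tx":2.6,"ty":-1.75},{"tx":2.6,"ty":-1.75},{"tx":2.6,"ty":-1.75},{"tx":2.6,"ty":-1.75},{"tx":2.6,"ty":-1.75},{"tx":2.6,"ty":-1.75},{"tx":2.6,"ty":-1.75},{"tx":2.6,"ty":-1.75}]'
python3 -m creep '[{"tx":2.6,"ty":-1.75},{"tx":2.6,"ty":-1.75},{"tx":2.6,"ty":-1.75},{"tx":2.6,"ty":-1.75},{"tx":2.6,"ty":-1.75},{"tx":2.6,"ty":-1.75},{"tx":2.6,"ty":-1.75},{"tx":2.6,"ty":-1.75}]'
python3 -m creep '[{"spin":-5},{"spin":-5},{"spin":-5},{"tz":3},{"tz":3},{"tz":2},{},{}]'
python3 - <<'E'
from h import *
t,q=tool();p,d=optics.snapshot('wrist');cv2.imwrite('pics/w1.png',p[:,:,::-1]);np.save('pics/w1.npy',d)
import pickle;pickle.dump(cal('wrist'),open('pics/w1.pkl','wb'))
print(t.round(4),q.as_matrix().round(3).tolist(),proj('wrist',[[.5059,-.1846,.024]]))
E
```

```text
[ 0.2122 -0.5873  0.238 ] [[0.94, 0.34, -0.001], [0.34, -0.94, 0.001], [-0.0, -0.002, -1.0]] [[   5.47241853 -242.19329222]]$[0]: bad value
$[0]: bad value
$[0]: bad value
```

View pics/w1.png

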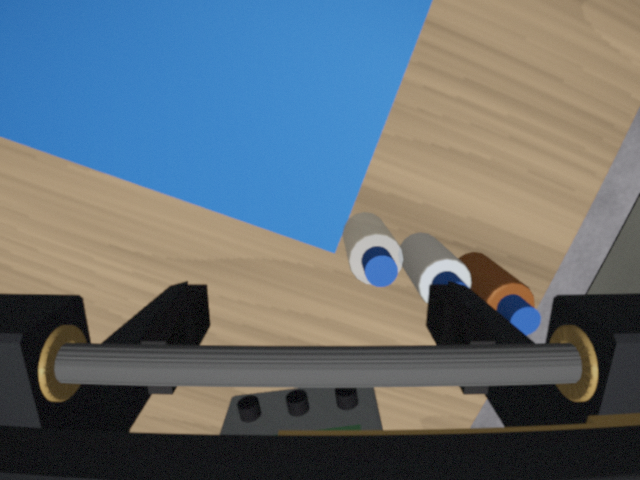

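The rows need every field. This picture shows only the start view, with the open fingers at rows 280–400.

```bash
python3 -m creep '[{"grip":1,"tx":2.6,"ty":-1.75,"tz":0,"spin":0},{"grip":1,"tx":2.6,"ty":-1.75,"tz":0,"spin":0},{"grip":1,"tx":2.6,"ty":-1.75,"tz":0,"spin":0},{"grip":1,"tx":2.6,"ty":-1.75,"tz":0,"spin":0},{"grip":1,"tx":2.6,"ty":-1.75,"tz":0,"spin":0},{"grip":1,"tx":2.6,"ty":-1.75,"tz":0,"spin":0},{"grip":1,"tx":2.6,"ty":-1.75,"tz":0,"spin":0},{"grip":1,"tx":2.6,"ty":-1.75,"tz":0,"spin":0}]'
```

```text
clock: 0.82
tool_pos: [0.361, -0.384, 0.2386]
eef_rot: [0.985, 0.172, -0.0, -0.0]
contact_force: [-0.1, -0.0, -0.6]
opening: 0.997
finger_force: 0.0
```

```bash
python3 -m creep '[{"grip":1,"tx":2.6,"ty":-1.75,"tz":0,"spin":0},{"grip":1,"tx":2.6,"ty":-1.75,"tz":0,"spin":0},{"grip":1,"tx":2.6,"ty":-1.75,"tz":0,"spin":0},{"grip":1,"tx":2.6,"ty":-1.75,"tz":0,"spin":0},{"grip":1,"tx":2.6,"ty":-1.75,"tz":0,"spin":0},{"grip":1,"tx":2.6,"ty":-1.75,"tz":0,"spin":0},{"grip":1,"tx":2.6,"ty":-1.75,"tz":0,"spin":0},{"grip":1,"tx":2.6,"ty":-1.75,"tz":0,"spin":0}]' | sed -n 2p
python3 -m creep '[{"grip":1,"tx":0,"ty":0,"tz":2,"spin":-5},{"grip":1,"tx":0,"ty":0,"tz":2,"spin":-5},{"grip":1,"tx":0,"ty":0,"tz":2,"spin":-5},{"grip":1,"tx":0,"ty":0,"tz":2,"spin":0},{"grip":1,"tx":0,"ty":0,"tz":0,"spin":0},{"grip":1,"tx":0,"ty":0,"tz":0,"spin":0}]'
cat >> h.py <<'E'
def wshot(name):
    import pickle
    t,q=tool();c=cal('wrist');p,d=optics.snapshot('wrist');cv2.imwrite(f'pics/{name}.png',p[:,:,::-1]);np.save(f'pics/{name}.npy',d)
    pickle.dump((t,q,c),open(f'pics/{name}.pkl','wb'));print(t.round(4),'xang',np.degrees(np.arctan2(*q.as_matrix()[[1,0],0])).round(2),'tilt',q.as_matrix()[:2,2].round(4));return p,d,t,q,c
E
python3 - <<'E'
from h import *
p,d,t,q,c=wshot('w2');print(proj('wrist',[[.5059,-.1846,.024]],c))
E
```

```text
tool_pos: [0.5091, -0.1817, 0.2386]
clock: 1.98
tool_pos: [0.5078, -0.1829, 0.1581]
eef_rot: [0.954, 0.299, -0.001, -0.001]
contact_force: [-0.4, 0.5, 0.4]
opening: 0.999
finger_force: 0.0
[ 0.5078 -0.1829  0.1581] xang 34.85 tilt [-0.0023  0.0006]
[[319.00080416 231.00526776]]
```

View pics/w2.png

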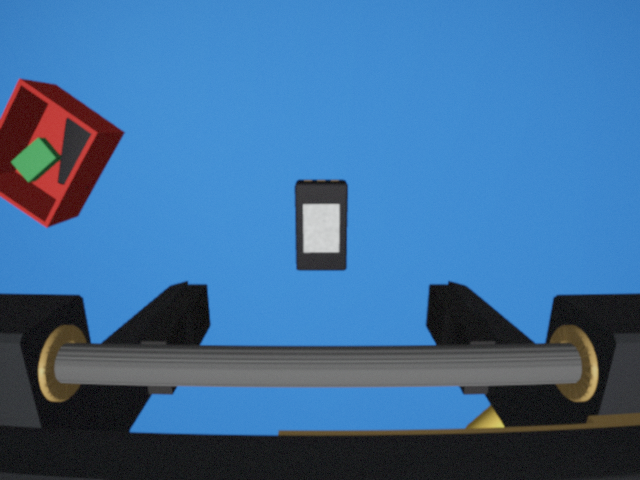

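The pack is in view: its top face has corners at about (296,183), (348,183), (346,269) and (297,269), nearly aligned with the tool.

Run:
```python
from h import *
import pickle;t,q,c=pickle.load(open('pics/w2.pkl','rb'));d=np.load('pics/w2.npy')
B=onz('w',[(296,183),(348,183),(346,269),(297,269)],.024,c);print(np.linalg.norm(np.diff(B,axis=0),axis=1).round(4),B.mean(0).round(4))
print(pts('w',[(321,228)],[np.median(d[220:236,310:330])],c).round(4))
v=B[0]+B[1]-B[2]-B[3];print(np.degrees(np.arctan2(v[1],v[0])))
print('tool cm',(q.inv().apply(B.mean(0)-t)*100).round(2))
```

```text
[0.0367 0.0642 0.0367] [ 0.5094 -0.1846  0.024 ]
[[ 0.5086 -0.1845  0.024 ]]
34.74485725232963
tool cm [ 0.05  0.25 13.41]
```

```bash
python3 -m creep '[{"grip":1,"tx":0.05,"ty":0.25,"tz":2.5,"spin":0},{"grip":1,"tx":0,"ty":0,"tz":2.5,"spin":0},{"grip":1,"tx":0,"ty":0,"tz":2.5,"spin":0},{"grip":1,"tx":0,"ty":0,"tz":2.5,"spin":0},{"grip":1,"tx":0,"ty":0,"tz":2,"spin":0},{"grip":1,"tx":0,"ty":0,"tz":1.3,"spin":0},{"grip":1,"tx":0,"ty":0,"tz":0.9,"spin":0},{"grip":1,"tx":0,"ty":0,"tz":0,"spin":0}]'
python3 -m creep '[{"grip":-1,"tx":0,"ty":0,"tz":0,"spin":0},{"grip":-1,"tx":0,"ty":0,"tz":0,"spin":0},{"grip":-1,"tx":0,"ty":0,"tz":0,"spin":0},{"grip":-1,"tx":0,"ty":0,"tz":0,"spin":0},{"grip":-1,"tx":0,"ty":0,"tz":0,"spin":0},{"grip":-1,"tx":0,"ty":0,"tz":0,"spin":0},{"grip":-1,"tx":0,"ty":0,"tz":0,"spin":0},{"grip":-1,"tx":0,"ty":0,"tz":0,"spin":0}]' 15
```

```text
clock: 2.7
tool_pos: [0.5106, -0.1848, 0.0163]
eef_rot: [0.954, 0.3, -0.0, -0.0]
contact_force: [-1.0, 0.3, 0.4]
opening: 1.003
finger_force: 0.0
clock: 3.37
tool_pos: [0.5103, -0.1848, 0.0168]
eef_rot: [0.954, 0.3, -0.0, -0.0]
contact_force: [-0.2, -0.4, 1.9]
opening: 0.425
finger_force: 15.0
```

Opening 0.425 ≈ 37 mm, so the pack is held. Next I lift and carry it to just short of the bay, turned to fit.

```bash
python3 -m creep '[{"grip":-1,"tx":0,"ty":0,"tz":-1,"spin":0},{"grip":-1,"tx":0,"ty":0,"tz":-2.7,"spin":0},{"grip":-1,"tx":0,"ty":0,"tz":-2.7,"spin":0},{"grip":-1,"tx":0,"ty":0,"tz":-2.7,"spin":0},{"grip":-1,"tx":0,"ty":0,"tz":-2.7,"spin":0},{"grip":-1,"tx":0,"ty":0,"tz":-2.7,"spin":0},{"grip":-1,"tx":0,"ty":0,"tz":-2.7,"spin":0},{"grip":-1,"tx":0,"ty":0,"tz":-2.7,"spin":0}]'
python3 -m creep '[{"grip":-1,"tx":1.4,"ty":-2.4,"tz":0,"spin":0},{"grip":-1,"tx":1.4,"ty":-2.4,"tz":0,"spin":0},{"grip":-1,"tx":1.4,"ty":-2.4,"tz":0,"spin":0},{"grip":-1,"tx":1.4,"ty":-2.4,"tz":0,"spin":0},{"grip":-1,"tx":1.4,"ty":-2.4,"tz":0,"spin":0},{"grip":-1,"tx":1.4,"ty":-2.4,"tz":0,"spin":0},{"grip":-1,"tx":1.4,"ty":-2.4,"tz":0,"spin":0},{"grip":-1,"tx":1.4,"ty":-2.4,"tz":0,"spin":0}]' | tail -2
python3 -m creep '[{"grip":-1,"tx":1.4,"ty":-2.4,"tz":0,"spin":0},{"grip":-1,"tx":1.4,"ty":-2.4,"tz":0,"spin":0},{"grip":-1,"tx":1.4,"ty":-2.4,"tz":0,"spin":0},{"grip":-1,"tx":1.4,"ty":-2.4,"tz":0,"spin":0},{"grip":-1,"tx":0,"ty":0,"tz":0,"spin":-5.6},{"grip":-1,"tx":0,"ty":0,"tz":0,"spin":-5.6},{"grip":-1,"tx":0,"ty":0,"tz":0,"spin":-5.6},{"grip":-1,"tx":0,"ty":0,"tz":0,"spin":-5.6}]' | tail -2
python3 -m creep '[{"grip":-1,"tx":0,"ty":0,"tz":0,"spin":-5.6},{"grip":-1,"tx":0,"ty":0,"tz":0,"spin":-5.6},{"grip":-1,"tx":0,"ty":0,"tz":0,"spin":0},{"grip":-1,"tx":0,"ty":0,"tz":0,"spin":0},{"grip":-1,"tx":0,"ty":0,"tz":0,"spin":0}]'
python3 - <<'E'
from h import *
wshot('w3')
E
```

```text
clock: 4.03
tool_pos: [0.5097, -0.1848, 0.2176]
eef_rot: [0.954, 0.3, -0.0, 0.0]
contact_force: [-0.1, 0.2, -1.4]
opening: 0.427
finger_force: 15.0
opening: 0.431
finger_force: 15.0
opening: 0.428
finger_force: 15.0
clock: 5.78
tool_pos: [0.4834, 0.1473, 0.2159]
eef_rot: [0.827, 0.562, -0.0, 0.0]
contact_force: [-0.5, -0.6, -1.7]
opening: 0.43
finger_force: 15.0
[0.4834 0.1473 0.2159] xang 68.32 tilt [ 0.0001 -0.0003]
```

View pics/w3.png

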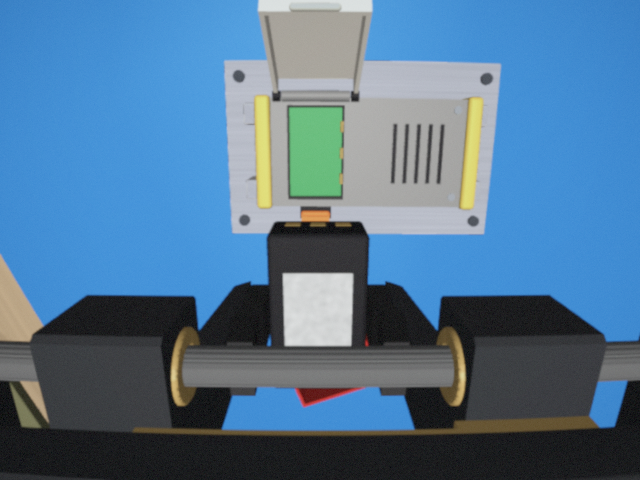

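The bay is clear: rim corners at (288,106), (344,106), (343,199) and (289,199). The catch is at (315,215), the hinge at (275–357,97), and the pack is square in the fingers.

Run:
```python
from h import *
import pickle;t,q,c=pickle.load(open('pics/w3.pkl','rb'));d=np.load('pics/w3.npy');I=cv2.imread('pics/w3.png')
L=lambda P:(q.inv().apply(P-t)*100).round(2)
A=lambda v:np.degrees(np.arctan2(v[1],v[0])).round(2)
P=onz('w',[(224,61),(500,63),(484.5,234),(232,233)],.008,c);print('plate',np.linalg.norm(np.diff(P,axis=0),axis=1).round(4),A(P[1]-P[0]+P[2]-P[3]),'centre',P.mean(0).round(4))
u=P[1]-P[0]+P[2]-P[3];u/=np.linalg.norm(u);print(' origin',(P.mean(0)-.04*u).round(4),L(P.mean(0)-.04*u))
g=(I[:,:,1]>I[:,:,0]*1.4)&(I[:,:,1]>I[:,:,2]*1.4);g[:, :270]=0;g[210:]=0;ys,xs=np.where(g);x0,x1,y0,y1=*np.percentile(xs,[1,99]),*np.percentile(ys,[1,99]);print('green',x0,x1,y0,y1,'depth z',pts('w',[(315,150)],[np.median(d[140:160,300:330])],c)[0].round(4))
for n,uv,z in(('floor',[(x0,y0),(x1,y0),(x1,y1),(x0,y1)],.041),('rim',[(287.5,105.5),(344.5,105.5),(343.5,199),(288.5,199)],.054)):
    B=onz('w',uv,z,c);print(n,np.linalg.norm(np.diff(B,axis=0),axis=1).round(4),B.mean(0).round(4),'tool',L(B.mean(0)),A(B[1]-B[0]+B[2]-B[3]))
H=onz('w',[(274,97),(358,97)],.054,c);print('hinge',H.round(4).tolist(),L(H.mean(0)),A(H[1]-H[0]))
print('rimz',pts('w',[(370,150),(280,150)],[np.median(d[145:155,365:375]),np.median(d[145:155,277:283])],c)[:,2])
K=onz('w',[(268.5,235),(369,235)],t[2]+.0085,c);print('pack top mid',L(K.mean(0)),np.linalg.norm(K[1]-K[0]))
print('pack z',pts('w',[(318,305)],[np.median(d[290:320,295:340])],c)[0,2]-t[2])
# door lip
D=pts('w',[(261,10),(371,10),(280,50),(350,50)],[np.median(d[v-2:v+3,u-2:u+3]) for u,v in[(264,8),(368,8),(280,50),(350,50)]],c);print('door',D.round(3),L(D).tolist())
```

```text
plate [0.2333 0.1499 0.2351] -21.71 centre [0.5377 0.1817 0.008 ]
 origin [0.5006 0.1964 0.008 ] [ 5.21 -0.23 20.79]
green 290.0 340.0 107.0 195.0 depth z [0.501  0.1984 0.0411]
floor [0.0388 0.0688 0.0408] [0.5004 0.197  0.041 ] tool [ 5.25 -0.26 17.49] -21.62
rim [0.0424 0.0703 0.0431] [0.5011 0.1963 0.054 ] tool [ 5.21 -0.17 16.19] -21.62
hinge [[0.4874, 0.246, 0.054], [0.5452, 0.2231, 0.054]] [ 9.33 -0.17 16.19] -21.62
rimz [0.05367137 0.05366363]
pack top mid [ 3.18  0.   -0.85] 0.036016692529514664
pack z 0.007201486778874333
door [[0.503 0.282 0.127]
 [0.559 0.26  0.127]
 [0.504 0.27  0.076]
 [0.548 0.253 0.076]] [[13.28, -3.13, 8.89], [13.29, 2.84, 8.89], [12.18, -2.58, 13.99], [12.18, 2.12, 13.96]]
```

```bash
python3 -m creep '[{"grip":-1,"tx":1.8,"ty":-0.2,"tz":0,"spin":0},{"grip":-1,"tx":1.8,"ty":0,"tz":0,"spin":0},{"grip":-1,"tx":1.7,"ty":0,"tz":0,"spin":0},{"grip":-1,"tx":0,"ty":0,"tz":3,"spin":0},{"grip":-1,"tx":0,"ty":0,"tz":3,"spin":0},{"grip":-1,"tx":0,"ty":0,"tz":3,"spin":0},{"grip":-1,"tx":0,"ty":0,"tz":2.5,"spin":0},{"grip":-1,"tx":0,"ty":0,"tz":2,"spin":0}]' | tail -1
python3 -m creep '[{"grip":-1,"tx":0,"ty":0,"tz":0.5,"spin":0},{"grip":-1,"tx":0,"ty":0,"tz":0,"spin":0},{"grip":-1,"tx":0,"ty":0,"tz":0,"spin":0},{"grip":-1,"tx":0,"ty":0,"tz":0,"spin":0}]'
python3 - <<'E'
from h import *
p,d,t,q,c=wshot('w4')
print('bay ctr in tool cm',(q.inv().apply(np.array([.5009,.1965,.054])-t)*100).round(2))
E
```

```text
finger_force: 15.0
clock: 6.83
tool_pos: [0.5021, 0.198, 0.077]
eef_rot: [0.827, 0.562, 0.001, 0.0]
contact_force: [0.4, -0.7, -1.4]
opening: 0.427
finger_force: 15.0
[0.5021 0.198  0.077 ] xang 68.44 tilt [0.0023 0.001 ]
bay ctr in tool cm [-0.19 -0.06  2.3 ]
```

View pics/w4.png

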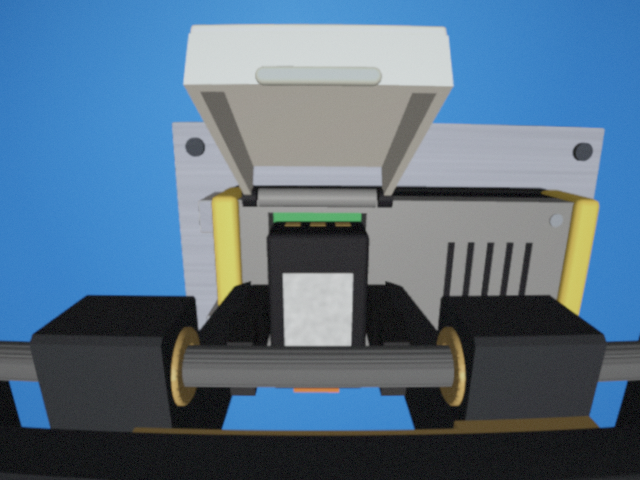

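The pack (cols 270–368, end face rows 222–235) hangs over the bay. The bay's hinge-side edge shows at row ~211 (cols 272–367).

Run:
```python
from h import *
import pickle;t,q,c=pickle.load(open('pics/w4.pkl','rb'));I=cv2.imread('pics/w4.png')
L=lambda P:(q.inv().apply(P-t)*100).round(2)
print('pack top',L(onz('w',[(268.5,235),(369,235)],t[2]+.0072,c)).tolist(),'bottom',L(onz('w',[(271,222.5),(365,222.5)],t[2]-.0168,c)).tolist())
for r_ in(209,211,213,217,220):print(r_,I[r_,262:278].tolist() if r_==217 else I[r_,[300,320]].tolist())
print(I[217,360:376].tolist())
print('bay edge',L(onz('w',[(273,211),(367,211)],.054,c)).tolist(),'floor edge',L(onz('w',[(272,211),(363,211)],.041,c)).tolist(), 'hinge knuckles',L(onz('w',[(250,196),(388,197)],.054,c)).tolist())
```

```text
pack top [[3.15, -1.82, -0.72], [3.15, 1.82, -0.71]] bottom [[3.07, -2.0, 1.68], [3.07, 1.95, 1.69]]
209 [[157, 159, 159], [156, 158, 159]]
211 [[151, 159, 152], [153, 158, 154]]
213 [[117, 170, 103], [121, 169, 108]]
217 [[155, 157, 157], [155, 157, 157], [155, 157, 157], [155, 157, 158], [154, 158, 156], [144, 146, 145], [110, 110, 110], [67, 66, 67], [52, 51, 51], [50, 51, 50], [60, 73, 55], [78, 117, 67], [101, 158, 85], [108, 171, 90], [109, 171, 90], [108, 172, 91]]
220 [[101, 160, 82], [101, 159, 84]]
[[101, 160, 83], [75, 112, 63], [55, 62, 52], [55, 54, 53], [53, 54, 51], [72, 73, 73], [110, 110, 111], [143, 143, 143], [154, 156, 157], [153, 153, 154], [155, 156, 156], [155, 157, 157], [156, 158, 158], [153, 155, 155], [155, 155, 156], [153, 155, 156]]
bay edge [[3.44, -1.98, 2.31], [3.44, 2.1, 2.31]] floor edge [[3.19, -2.17, 3.61], [3.19, 2.08, 3.61]] hinge knuckles [[4.1, -2.95, 2.31], [4.06, 2.99, 2.32]]
```

```bash
python3 -m creep '[{"grip":-1,"tx":0,"ty":-0.04,"tz":0.3,"spin":0},{"grip":-1,"tx":0,"ty":0,"tz":0.3,"spin":0},{"grip":-1,"tx":0,"ty":0,"tz":0.3,"spin":0},{"grip":-1,"tx":0,"ty":0,"tz":0.2,"spin":0},{"grip":-1,"tx":0,"ty":0,"tz":0,"spin":0}]'
python3 -m creep '[{"grip":-1,"tx":0,"ty":0,"tz":0.2,"spin":0},{"grip":-1,"tx":0,"ty":0,"tz":0.2,"spin":0},{"grip":-1,"tx":0,"ty":0,"tz":0.1,"spin":0},{"grip":-1,"tx":0,"ty":0,"tz":0,"spin":0},{"grip":-1,"tx":0,"ty":0,"tz":0,"spin":0}]'
```

```text
clock: 7.3
tool_pos: [0.5005, 0.1975, 0.0642]
eef_rot: [0.827, 0.563, -0.0, -0.0]
contact_force: [1.3, 0.0, -1.4]
opening: 0.426
finger_force: 15.0
clock: 7.72
tool_pos: [0.5007, 0.1976, 0.0596]
eef_rot: [0.827, 0.563, -0.0, 0.0]
contact_force: [-0.7, 0.7, -1.0]
opening: 0.428
finger_force: 15.0
```

```bash
python3 -m creep '[{"grip":-1,"tx":0,"ty":0,"tz":0.1,"spin":0},{"grip":-1,"tx":0,"ty":0,"tz":0,"spin":0},{"grip":-1,"tx":0,"ty":0,"tz":0,"spin":0}]'
python3 -m creep '[{"grip":-1,"tx":0,"ty":0,"tz":0.1,"spin":0},{"grip":-1,"tx":0,"ty":0,"tz":0,"spin":0},{"grip":-1,"tx":0,"ty":0,"tz":0,"spin":0}]'
```

```text
clock: 7.97
tool_pos: [0.5008, 0.1977, 0.0587]
eef_rot: [0.827, 0.563, 0.0, 0.0]
contact_force: [-0.3, -0.3, -1.2]
opening: 0.434
finger_force: 15.0
clock: 8.22
tool_pos: [0.5008, 0.1977, 0.0577]
eef_rot: [0.827, 0.563, 0.0, 0.0]
contact_force: [0.3, 0.4, -0.7]
opening: 0.43
finger_force: 15.0
```

```bash
python3 -m creep '[{"grip":-1,"tx":0,"ty":0,"tz":0.1,"spin":0},{"grip":-1,"tx":0,"ty":0,"tz":0,"spin":0},{"grip":-1,"tx":0,"ty":0,"tz":0,"spin":0}]'
```

```text
clock: 8.47
tool_pos: [0.5009, 0.1977, 0.0568]
eef_rot: [0.827, 0.563, 0.0, 0.0]
contact_force: [0.6, 1.2, -0.1]
opening: 0.429
finger_force: 15.0
```

```bash
python3 -m creep '[{"grip":-0.1,"tx":0,"ty":0,"tz":0,"spin":0},{"grip":0.05,"tx":0,"ty":0,"tz":0,"spin":0},{"grip":0.05,"tx":0,"ty":0,"tz":0,"spin":0},{"grip":0.05,"tx":0,"ty":0,"tz":0,"spin":0},{"grip":0.05,"tx":0,"ty":0,"tz":-0.5,"spin":0},{"grip":0.05,"tx":0,"ty":0,"tz":-1,"spin":0},{"grip":0.05,"tx":0,"ty":0,"tz":-2,"spin":0},{"grip":0.05,"tx":0,"ty":0,"tz":-3,"spin":0}]'
python3 -m creep '[{"grip":0.05,"tx":0,"ty":0,"tz":-3,"spin":0},{"grip":0.05,"tx":0,"ty":0,"tz":-3,"spin":0},{"grip":0.05,"tx":0,"ty":0,"tz":-2.5,"spin":0},{"grip":-1,"tx":0,"ty":0,"tz":0,"spin":0},{"grip":-1,"tx":0,"ty":0,"tz":0,"spin":0},{"grip":-1,"tx":0,"ty":0,"tz":0,"spin":0},{"grip":-1,"tx":0,"ty":0,"tz":0,"spin":0}]'
python3 - <<'E'
from h import *
p,d,t,q,c=wshot('w5')
for n,P in(('bay',[.5009,.1965,.054]),):print(n,proj('w',[P],c),(q.inv().apply(np.array(P)-t)*100).round(2))
E
```

```text
clock: 9.13
tool_pos: [0.4994, 0.197, 0.1215]
eef_rot: [0.827, 0.563, -0.002, -0.0]
contact_force: [-0.2, 0.3, 0.1]
opening: 0.522
finger_force: 0.0
clock: 9.72
tool_pos: [0.4999, 0.1971, 0.2058]
eef_rot: [0.827, 0.563, -0.001, -0.0]
contact_force: [-0.4, 0.3, -1.0]
opening: 0.247
finger_force: 0.0
[0.4999 0.1971 0.2058] xang 68.47 tilt [-0.0021 -0.0013]
bay [[319.895576   222.79240348]] [1.000e-02 1.300e-01 1.518e+01]
```

View pics/w5.png

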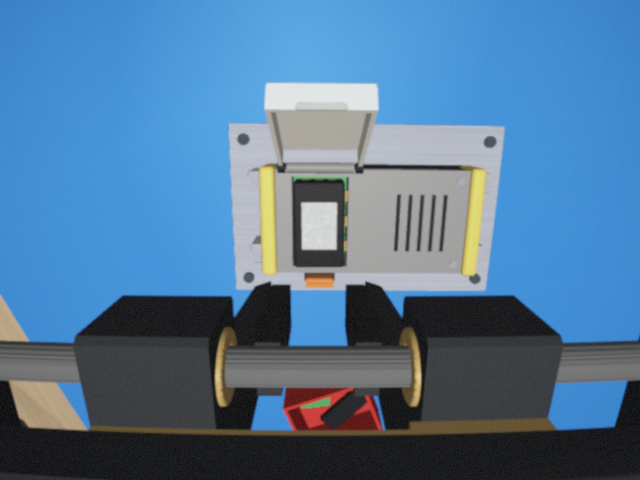

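The pack lies square in the bay (cols 293–345, rows 180–267), and the door lip is at rows 84–110. Next I check from depth that the pack is level, and get the door angle.

Run:
```python
from h import *
import pickle;t,q,c=pickle.load(open('pics/w5.pkl','rb'));d=np.load('pics/w5.npy')
a=np.radians(-21.65);ux=np.array([np.cos(a),np.sin(a),0]);uy=np.array([-np.sin(a),np.cos(a),0]);O=np.array([.5008,.1965,0])
def U(uv,w=2):
    P=pts('w',uv,[np.median(d[int(v)-w:int(v)+w+1,int(u)-w:int(u)+w+1]) for u,v in uv],c)-O;return np.c_[P@ux,P@uy,P[:,2]]*1000
print('pack top',U([(300,192),(338,192),(300,258),(338,258),(319,225)]).round(1).tolist())
print('door inner face',U([(320,150),(320,140),(320,130),(320,120)]).round(1).tolist())
print('door lip face',U([(290,104),(290,97),(290,90),(290,87),(370,90)]).round(1).tolist())
t_=t-O;print('tcp in unit',(t_@ux*1000).round(1),(t_@uy*1000).round(1))
```

```text
pack top [[-14.6, 25.2, 63.6], [13.2, 25.3, 63.3], [-15.0, -25.3, 63.7], [14.0, -25.2, 63.7], [-0.6, 0.7, 64.2]]
door inner face [[0.1, 53.0, 8.0], [-0.2, 62.3, 60.6], [-0.2, 69.2, 75.1], [-0.3, 75.4, 87.2]]
door lip face [[-16.9, 82.7, 125.5], [-17.0, 86.6, 123.6], [-17.1, 90.5, 121.1], [-17.1, 92.1, 120.3], [27.1, 90.7, 121.1]]
tcp in unit -1.0 0.2
```

The pack top is level (63–64 mm), so it is flat on the floor. The door stands at ≈2.03 rad with its outer corner at unit y≈93, z≈120. Now I take the shut fingers behind the door.

```bash
python3 -m creep '[{"grip":-1,"tx":2.4,"ty":0.1,"tz":0,"spin":0},{"grip":-1,"tx":2.4,"ty":0,"tz":0,"spin":0},{"grip":-1,"tx":2.4,"ty":0,"tz":0,"spin":0},{"grip":-1,"tx":2.4,"ty":0,"tz":0,"spin":0},{"grip":-1,"tx":2.4,"ty":0,"tz":0,"spin":0},{"grip":-1,"tx":0,"ty":0,"tz":0,"spin":0},{"grip":-1,"tx":0,"ty":0,"tz":0,"spin":0}]'
cat >> h.py <<'E'
def u():
    a=np.radians(-21.65);s=r.get_state();P=np.array(s['tool_pos'])-[.5008,.1965,0];f=np.array(s['contact_force'])
    ux=np.array([np.cos(a),np.sin(a),0]);uy=np.array([-np.sin(a),np.cos(a),0])
    print('unit mm',(np.array([P@ux,P@uy,P[2]])*1000).round(1),'F',np.round([f@ux,f@uy,f[2]],1))
E
python3 -c 'from h import *;u()'
```

```text
clock: 10.35
tool_pos: [0.5448, 0.31, 0.2052]
eef_rot: [0.826, 0.564, -0.001, -0.0]
contact_force: [0.5, -0.4, -0.5]
opening: 0.006
finger_force: 0.0
unit mm [ -1.  121.7 205.2] F [ 0.6 -0.2 -0.5]
```

```bash
python3 -m creep '[{"grip":-1,"tx":0,"ty":0.1,"tz":3,"spin":0},{"grip":-1,"tx":0,"ty":0,"tz":3,"spin":0},{"grip":-1,"tx":0,"ty":0,"tz":3,"spin":0},{"grip":-1,"tx":0,"ty":0,"tz":1.5,"spin":0},{"grip":-1,"tx":-0.5,"ty":0,"tz":0,"spin":0},{"grip":-1,"tx":-0.5,"ty":0,"tz":0,"spin":0},{"grip":-1,"tx":-0.5,"ty":0,"tz":0,"spin":0}]' | sed -n '4p'; python3 -c 'from h import *;u()'
python3 -m creep '[{"grip":-1,"tx":-0.5,"ty":0,"tz":0,"spin":0},{"grip":-1,"tx":-0.5,"ty":0,"tz":0,"spin":0},{"grip":-1,"tx":-0.5,"ty":0,"tz":0,"spin":0}]' | sed -n '4p'; python3 -c 'from h import *;u()'
```

```text
contact_force: [0.8, 0.6, -0.5]
unit mm [  2.  105.1 102.6] F [ 0.5  0.9 -0.5]
contact_force: [0.4, 0.5, 1.4]
unit mm [  2.   91.6 103.2] F [0.2 0.6 1.4]
```

```bash
python3 -m creep '[{"grip":-1,"tx":-0.6,"ty":0,"tz":-0.4,"spin":0},{"grip":-1,"tx":-0.6,"ty":-0.1,"tz":-0.4,"spin":0},{"grip":-1,"tx":-0.6,"ty":-0.1,"tz":-0.4,"spin":0},{"grip":-1,"tx":-0.6,"ty":0,"tz":-0.4,"spin":0}]' | sed -n '4p'; python3 -c 'from h import *;u()'
python3 - <<'E'
from h import *
p,d=optics.snapshot('scene');c=cv2.resize(p[200:370,300:500],None,fx=3.5,fy=3.5,interpolation=2);cv2.imwrite('pics/s6.png',c[:,:,::-1])
E
```

```text
contact_force: [-0.3, 1.3, -0.5]
unit mm [ -1.   66.1 118.1] F [-0.7  1.1 -0.5]
```

View pics/s6.png

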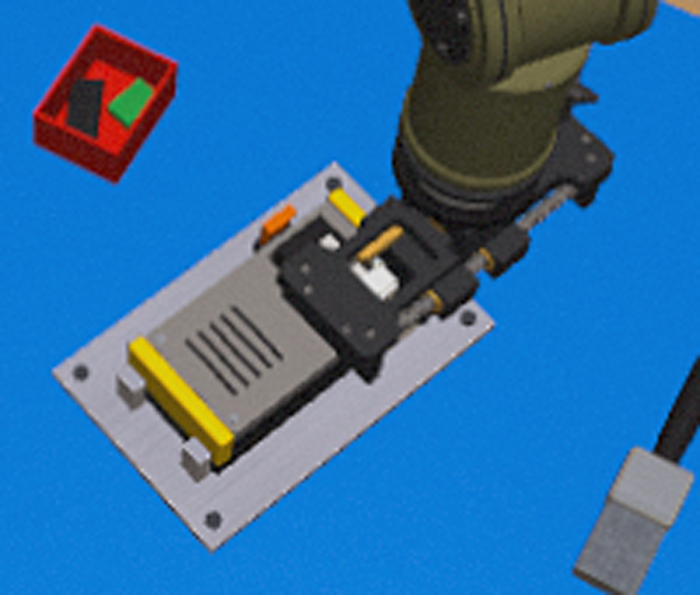

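The door (white, about (375,280) in the crop) is being carried up to roughly upright behind the fingers. I follow the arc.

```bash
python3 -m creep '[{"grip":-1,"tx":-0.6,"ty":0,"tz":-0.3,"spin":0},{"grip":-1,"tx":-0.6,"ty":0,"tz":-0.3,"spin":0},{"grip":-1,"tx":-0.5,"ty":0,"tz":-0.2,"spin":0},{"grip":-1,"tx":-0.6,"ty":0,"tz":0.1,"spin":0},{"grip":-1,"tx":-0.6,"ty":0,"tz":0.1,"spin":0},{"grip":-1,"tx":-0.6,"ty":0,"tz":0.1,"spin":0}]' | sed -n '4p'; python3 -c 'from h import *;u()'
python3 -m creep '[{"grip":-1,"tx":-0.6,"ty":0,"tz":0.2,"spin":0},{"grip":-1,"tx":-0.6,"ty":0,"tz":0.3,"spin":0},{"grip":-1,"tx":-0.5,"ty":0,"tz":0.3,"spin":0}]' | sed -n '4p'; python3 -c 'from h import *;u()'
```

```text
contact_force: [0.8, 0.5, 0.2]
unit mm [ -0.6  31.4 122.5] F [0.6 0.8 0.2]
contact_force: [-0.5, 0.6, 0.3]
unit mm [ -0.6  14.  114.3] F [-0.7  0.4  0.3]
```

```bash
python3 -m creep '[{"grip":-1,"tx":-0.5,"ty":0,"tz":0.4,"spin":0},{"grip":-1,"tx":-0.5,"ty":0,"tz":0.4,"spin":0},{"grip":-1,"tx":-0.5,"ty":0,"tz":0.4,"spin":0},{"grip":-1,"tx":-0.5,"ty":0,"tz":0.4,"spin":0}]' | sed -n '4p'; python3 -c 'from h import *;u()'
python3 - <<'E'
from h import *
p,d,t,q,c=wshot('w7')
a=np.radians(-21.65);ux=np.array([np.cos(a),np.sin(a),0]);uy=np.array([-np.sin(a),np.cos(a),0]);O=np.array([.5008,.1965,0])
g=np.array([[x,y,.09] for x in(-.022,.022) for y in(.04,.03,.02,.01,0,-.01,-.02)])
W=O+g[:,:1]*ux+g[:,1:2]*uy+[0,0,.0]+np.c_[g[:,:2]*0,g[:,2]]
uv=proj('w',W,c).round().astype(int)
P=pts('w',uv,[np.median(d[v-1:v+2,w-1:w+2]) if 0<=v<480 and 0<=w<640 else 0 for w,v in uv],c)-O
print((np.c_[P@ux,P@uy,P[:,2]]*1000).round(0).tolist(),uv[:7].tolist())
E
```

```text
contact_force: [0.3, 0.5, -0.5]
unit mm [-0.5 -5.2 98.2] F [ 0.1  0.6 -0.5]
[0.4984 0.1918 0.0982] xang 68.48 tilt [0.0001 0.0002]
[[-24.0, 38.0, 73.0], [-23.0, 27.0, 78.0], [-23.0, 18.0, 82.0], [-23.0, 9.0, 86.0], [-22.0, 0.0, 91.0], [-11.0, 29.0, 173.0], [-10.0, 29.0, 182.0], [24.0, 38.0, 73.0], [24.0, 28.0, 78.0], [23.0, 18.0, 83.0], [22.0, 9.0, 87.0], [22.0, 0.0, 91.0], [9.0, 29.0, 174.0], [8.0, 29.0, 182.0]] [[264, 191], [265, 216], [265, 240], [266, 264], [267, 286], [268, 308], [268, 330]]
```

The door's outer face slopes about 25° and follows the finger. Closing on down towards the catch.

```bash
python3 -m creep '[{"grip":-1,"tx":-0.5,"ty":0,"tz":0.5,"spin":0},{"grip":-1,"tx":-0.5,"ty":0,"tz":0.5,"spin":0},{"grip":-1,"tx":-0.5,"ty":0,"tz":0.4,"spin":0},{"grip":-1,"tx":-0.5,"ty":0,"tz":0.3,"spin":0},{"grip":-1,"tx":-0.5,"ty":0,"tz":0.1,"spin":0},{"grip":-1,"tx":0,"ty":0,"tz":0,"spin":0},{"grip":-1,"tx":0,"ty":0,"tz":0,"spin":0}]' | sed -n '4p'; python3 -c 'from h import *;u()'
```

```text
contact_force: [0.7, 0.3, -0.5]
unit mm [ -0.3 -30.4  80.7] F [ 0.5  0.5 -0.5]
```

```bash
python3 -m creep '[{"grip":-1,"tx":0,"ty":0,"tz":0.1,"spin":0},{"grip":-1,"tx":0,"ty":0,"tz":0.1,"spin":0},{"grip":-1,"tx":0,"ty":0,"tz":0.1,"spin":0},{"grip":-1,"tx":0,"ty":0,"tz":0,"spin":0}]' | sed -n '4p'; python3 -c 'from h import *;u()'
python3 -m creep '[{"grip":-1,"tx":0,"ty":0,"tz":0.1,"spin":0},{"grip":-1,"tx":0,"ty":0,"tz":0,"spin":0},{"grip":-1,"tx":0,"ty":0,"tz":0,"spin":0}]' | sed -n '4p'; python3 -c 'from h import *;u()'
```

```text
contact_force: [0.3, 0.1, -0.0]
unit mm [ -0.4 -29.7  77.6] F [ 0.3  0.2 -0. ]
contact_force: [-0.3, 0.1, 0.3]
unit mm [ -0.4 -29.7  76.7] F [-0.3 -0.1  0.3]
```

```bash
for i in 1; do python3 -m creep '[{"grip":-1,"tx":0,"ty":0,"tz":0.1,"spin":0},{"grip":-1,"tx":0,"ty":0,"tz":0,"spin":0},{"grip":-1,"tx":0,"ty":0,"tz":0,"spin":0}]' >/dev/null; python3 -c 'from h import *;u()'; done
python3 -m creep '[{"grip":-1,"tx":0,"ty":0,"tz":0.1,"spin":0},{"grip":-1,"tx":0,"ty":0,"tz":0,"spin":0},{"grip":-1,"tx":0,"ty":0,"tz":0,"spin":0}]' >/dev/null; python3 -c 'from h import *;u()'
```

```text
unit mm [ -0.3 -29.7  75.8] F [ 0.1 -0.2  1.5]
unit mm [ -0.4 -29.8  74.8] F [-0.5  0.9  3.3]
```

```bash
python3 -m creep '[{"grip":-1,"tx":0,"ty":0,"tz":0.1,"spin":0},{"grip":-1,"tx":0,"ty":0,"tz":0,"spin":0},{"grip":-1,"tx":0,"ty":0,"tz":0,"spin":0}]' >/dev/null; python3 -c 'from h import *;u()'
```

```text
unit mm [ -0.3 -29.8  73.8] F [-0.2 -0.2  4.6]
```

```bash
python3 -m creep '[{"grip":-1,"tx":0,"ty":0,"tz":0.1,"spin":0},{"grip":-1,"tx":0,"ty":0,"tz":0,"spin":0},{"grip":-1,"tx":0,"ty":0,"tz":0,"spin":0}]' >/dev/null; python3 -c 'from h import *;u()'
python3 -m creep '[{"grip":-1,"tx":0,"ty":0,"tz":0.1,"spin":0},{"grip":-1,"tx":0,"ty":0,"tz":0,"spin":0},{"grip":-1,"tx":0,"ty":0,"tz":0,"spin":0}]' >/dev/null; python3 -c 'from h import *;u()'
```

```text
unit mm [ -0.3 -29.8  72.8] F [-0.8  0.5  5.1]
unit mm [ -0.3 -29.8  71.9] F [-0.8  1.7  5.8]
```

```bash
python3 -m creep '[{"grip":-1,"tx":0,"ty":0,"tz":0.05,"spin":0},{"grip":-1,"tx":0,"ty":0,"tz":0,"spin":0},{"grip":-1,"tx":0,"ty":0,"tz":0,"spin":0}]' >/dev/null; python3 -c 'from h import *;u()'
```

```text
unit mm [ -0.3 -29.8  71.4] F [-0.6  0.2  6.2]
```

```bash
python3 -m creep '[{"grip":-1,"tx":0,"ty":0,"tz":0.05,"spin":0},{"grip":-1,"tx":0,"ty":0,"tz":0,"spin":0},{"grip":-1,"tx":0,"ty":0,"tz":0,"spin":0}]' >/dev/null; python3 -c 'from h import *;u()'
python3 -m creep '[{"grip":-1,"tx":0,"ty":0,"tz":0.05,"spin":0},{"grip":-1,"tx":0,"ty":0,"tz":0,"spin":0},{"grip":-1,"tx":0,"ty":0,"tz":0,"spin":0}]' >/dev/null; python3 -c 'from h import *;u()'
```

```text
unit mm [ -0.3 -29.8  71. ] F [-0.2  0.3  6.2]
unit mm [ -0.3 -29.8  70.5] F [-1.4  0.6  6.8]
```

```bash
python3 -m creep '[{"grip":-1,"tx":0,"ty":0,"tz":0.05,"spin":0},{"grip":-1,"tx":0,"ty":0,"tz":0,"spin":0},{"grip":-1,"tx":0,"ty":0,"tz":0,"spin":0}]' >/dev/null; python3 -c 'from h import *;u()'
```

```text
unit mm [ -0.3 -29.8  70. ] F [-0.3  0.9  8.1]
```

```bash
python3 -m creep '[{"grip":-1,"tx":0,"ty":0,"tz":0.05,"spin":0},{"grip":-1,"tx":0,"ty":0,"tz":0,"spin":0},{"grip":-1,"tx":0,"ty":0,"tz":0,"spin":0}]' >/dev/null; python3 -c 'from h import *;u()'
```

```text
unit mm [ -0.4 -30.2  69.5] F [-0.  -1.3  4.9]
```

```bash
python3 -m creep '[{"grip":-1,"tx":0,"ty":0,"tz":0.05,"spin":0},{"grip":-1,"tx":0,"ty":0,"tz":0,"spin":0},{"grip":-1,"tx":0,"ty":0,"tz":0,"spin":0}]' >/dev/null; python3 -c 'from h import *;u()'
```

```text
unit mm [ -0.5 -30.7  68.4] F [-0.1 -1.1  2.6]
```

```bash
python3 -m creep '[{"grip":-1,"tx":0,"ty":0,"tz":0.05,"spin":0},{"grip":-1,"tx":0,"ty":0,"tz":0,"spin":0},{"grip":-1,"tx":0,"ty":0,"tz":0,"spin":0}]' >/dev/null; python3 -c 'from h import *;u()'
```

```text
unit mm [ -0.5 -30.7  68. ] F [ 0.7 -2.1  2.1]
```

The force dropped from 8 N to 2 N, so it appears to have clicked. I ease off and look.

```bash
python3 -m creep '[{"grip":-1,"tx":0,"ty":0,"tz":-0.5,"spin":0},{"grip":-1,"tx":0,"ty":0,"tz":-1,"spin":0},{"grip":-1,"tx":0,"ty":0,"tz":-2.5,"spin":0},{"grip":-1,"tx":-1,"ty":0,"tz":-3,"spin":0},{"grip":-1,"tx":-2,"ty":0,"tz":-3,"spin":0},{"grip":-1,"tx":-2,"ty":0,"tz":-2,"spin":0},{"grip":-1,"tx":0,"ty":0,"tz":0,"spin":0},{"grip":-1,"tx":0,"ty":0,"tz":0,"spin":0}]' >/dev/null
python3 - <<'E'
from h import *
u();p,d,t,q,c=wshot('w8')
a=np.radians(-21.65);ux=np.array([np.cos(a),np.sin(a),0]);uy=np.array([-np.sin(a),np.cos(a),0]);O=np.array([.5008,.1965,0])
g=np.array([[x,y,.07] for x in(-.022,.022) for y in(.03,.01,-.01,-.03)])
W=O+g[:,:1]*ux+g[:,1:2]*uy+np.c_[g[:,:2]*0,g[:,2]]
uv=proj('w',W,c).round().astype(int)
P=pts('w',uv,[np.median(d[v-2:v+3,w-2:w+3]) for w,v in uv],c)-O
print((np.c_[P@ux,P@uy,P[:,2]]*1000).round(1).tolist())
v,w=uv[1];m=uv.mean(0).astype(int);k=p[max(0,m[1]-130):m[1]+130,max(0,m[0]-160):m[0]+180];cv2.imwrite('pics/w8c.png',cv2.resize(k,None,fx=2.2,fy=2.2,interpolation=2)[:,:,::-1])
E
```

```text
unit mm [  0.5 -79.9 189.8] F [ 1.1 -0.  -0.2]
[0.4718 0.122  0.1898] xang 68.38 tilt [0.0033 0.0011]
[[-22.2, 30.1, 69.8], [-21.9, 10.1, 69.5], [-22.2, -9.9, 69.7], [-21.9, -29.8, 69.8], [21.9, 30.2, 69.8], [22.3, 10.2, 69.6], [22.0, -9.8, 69.9], [21.8, -29.8, 69.8]]
```

View pics/w8c.png

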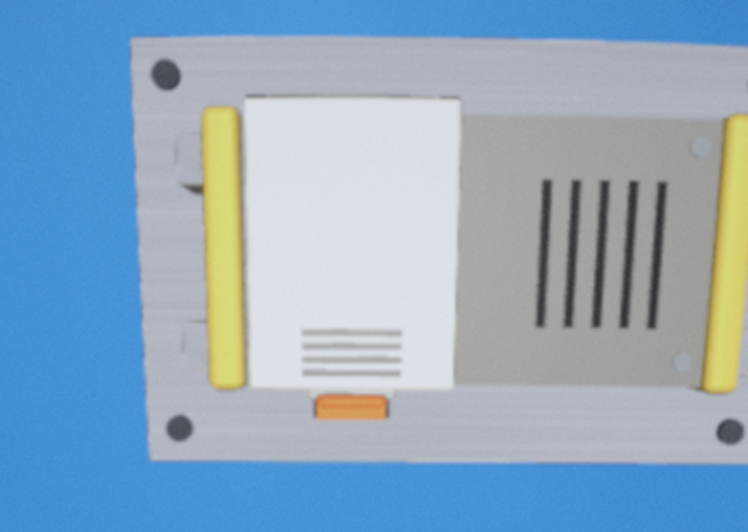

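The crop shows the door shut, with the orange catch at (350,407) over the lip. By depth its face is level at 69.5–69.9 mm from hinge to free edge, so the angle is 0. The arm is clear, so I hand in.

```bash
python3 -c 'from h import *;print(workorder.finish_job())'
```

```text
the job is handed in; nothing more can be done
None
```

The battery pack lies flat in the bay, the door is shut and latched under the orange catch (highest push reading about 8 N, 2 N after the click), the arm is clear of everything, and the job is handed in.

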